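# Set the home projector on its rail and hold its pairing dial

### The arm

A 7-joint arm with a two-finger parallel gripper is mounted at the origin on the work surface. World frame = base frame: x ahead of the robot, y to its left, z up, the work surface at z = 0. Lengths are in m, angles in degrees, forces in N, time in s.
With the tool pointing down it reaches from about 0.425 to 0.875 m from the base axis. Payload 4.7 kg.
Tool frame: the origin (TCP) lies at the very end of the fingers, on their centre line; the grasp point (between the pads) lies 19 mm behind it; y points along the fingers, z is the direction in which the jaws open and shut, and the axes are right-handed (so a half turn about y gives the same grasp; the last joint's range is limited). The gripper opens to 87 mm and grips with 3 to 60 N. Pads are 19 mm wide; open, the fingers measure 117 mm over their backs; the gripper's body (75 mm by 190 mm) begins 51 mm behind the grasp point.
Start: joints at [69.219, 18.392, -4.016, 83.108, 1.295, 78.541, -3.26], TCP at [0.239, -0.604, 0.223] pointing down, gripper open.
Joint ranges: [-163.93, 163.93], [-17.29, 119.83], [-79.2, 71.16], [3.27, 140.29], [-89.18, 269.18], [5.43, 117.66], [-154.24, 154.24]. Speed limits (degrees/s): [147.25, 147.25, 180, 180, 180, 180, 180].

### API

Orientations are given as [roll, pitch, yaw] about the fixed x, y, z axes, in that order (R = Rz(yaw) Ry(pitch) Rx(roll)).
In Python, from cell import env gives the robot as it stands.
- The arm moves only by the shell command python3 -m pendant 'ROWS' [FORCE]. ROWS is JSON, one flat list of numbers, 7 for each row, row after row: the shift along the world's x, y, z in units of 40 mm (1.0 is 40 mm), then the turn, a rotation vector about the world's x, y, z in units of 10 degrees (1.0 is 10 degrees), then the finger opening in mm, from 0 to 87. In form: [x, y, z, wx, wy, wz, jaw, x, y, z, wx, wy, wz, jaw, ...]. A call has 1 to 10 rows; each row shifts and turns the commanded pose from where the row before left it; what a row does not reach is not made up. A row lasts 1/8 s, in which the tool goes at most 62.5 mm and 10.7 degrees, less where a joint would pass 70% of its speed; a pose out of reach is approached as far as the arm can. A call is refused whole if a number of a shift passes 1 or a number of a turn 1, either way. A call with a gripper value outside its range is refused whole. The fingers move at their own pace and stop on an object; FORCE is the grip in N (left out, the last holds). Time passes only in rows, so rows that do not move let the fingers close. It gives the time, the measured TCP pose, the force and the opening at its end, in the units of the state.
- env.get_obs(): the state, without advancing time (a new reading comes with each control period).
- env.read_camera(name): name is "scene" or "top"; returns a dict with "image" (420x560x3 uint8, red, green, blue), "fx", "fy", "cx", "cy" (pixels), "cam_to_world" (4x4, takes a point from camera to world coordinates). Camera axes: x right, y up, looking along -z (the intrinsics and any distortion apply to the point x, -y, -z); pixel columns grow to the right and rows downward; lengths in m; the calibration is good to about 2 mm. A picture is of the moment at which its call begins. There is no depth.
- env.sign_off(): hands the job in, once; it reports no verdict.
The state is a dict: "time_s": time; "qpos": joint angles; "joint_velocities": joint speeds; "effort": joint torques, N m; "tool_pos": TCP position; "tool_rot": TCP orientation; "force": force on the tool from outside, world axes, zero at the start; "wrist_torque": the same for the moment, N m; "grip_width": finger opening in m.
Only numpy, scipy, OpenCV 4.12 (cv2) and the standard library are available. Lean on these libraries where they do the work, as an engineer would, in place of code of your own. Each camera call takes 0.05 s, during which the arm holds its last target.

### The job

Set up the little white projector: swing the red-knobbed clamp lever open, slide the carriage along its rail until its yellow pointer stands at the middle of the orange marker (not the blue one), and swing the lever fully back to lock it. Then press the orange bar of the spring-return dial on the projector's side down past two clicks to the third, its lowest position, and keep holding it there: the program finishes while the robot is still holding the bar down. Leave the other things on the table alone.

Things in the scene. Friction and masses are not known exactly. Their poses are not given: they have to be found in the camera images.
- rail_base: Fixed dark wooden board with an aluminium rail. Origin on the table under the rail's middle; y runs along the rail, x across it (away from the robot at yaw 0), z up. Board 500 mm along y, x from -75 to +120 mm, 12 mm thick. Its place and yaw (within 0.18 rad) vary. All directions below are these axes; heights are above the table.
- carriage (a joint): Carriage with the projector: metres along the base's y, 0 at mid-rail, stops at +-0.11. Slides with about 2.5 N when the clamp is open, gripped fast (about 20 N) when locked; stays where left. The projector is a white box on it, x -50 to +60 mm, y +-55 mm about the carriage's middle, top at 104 mm, lens to +x.
- post (a point): Steel grip post on the carriage for sliding it: upright, 18 mm diameter, from 42 to 88 mm above the table, 90 mm to -x of the carriage's middle (41 mm in front of the projector). The point is at the post's centre, 65 mm above the table. Pinch it from above.
- pointer (a point): Tip of the carriage's yellow pointer (6 mm wide), on the projector's +x side, 90 mm to +x of the carriage's middle, 32 mm above the table. It has the same y along the rail as the carriage's middle and the post.
- mark_orange_top (a point): Orange marker, a fixed block on the base board's +x edge (12 mm along the rail, 24 mm across it, 18 mm tall; its top 30 mm above the table). Point at the centre of its top; axes as the base. The pointer must end level with it along the rail. Orange and blue may be on either side.
- mark_blue_top (a point): Blue marker, the same shape, not to be used.
- clamp (a joint): Clamp lever angle in rad: 0 = locked, leaning 0.5 rad towards the base's -x (start); 1.0 = open, leaning 0.5 rad towards +x. Swings in the x-z plane of the base, stays where it is left; takes 1 to 2 N at the knob, up to 4 N over the last part to locked.
- clamp_knob (a point): Centre of the red ball knob (24 mm) on the clamp lever. Lever 70 mm long, rod 10 mm thick; pivot 55 mm high, 100 mm to -y of the carriage's middle. Knob centre 116 mm high and 34 mm to -x of the pivot when locked, 34 mm to +x when open, 125 mm high half-way. Can be pushed sideways with closed fingers.
- dial (a joint): Dial angle in rad: 0 = rest, 0.25 first click, 0.50 second click, 0.75 third click (wanted, anything from 0.68 up counts), hard stop at 0.80. The spring returns it to 0 from everywhere when let go. The bar resists a downward push with 3 to 8 N on the way, rising before and dropping at each click, and goes solid only at the stop.
- dial_bar (a point): Centre of the dial's orange bar on the projector's +y side: 12 mm thick, from 9 to 51 mm outside that side, along y. It turns about a y axis 85 mm high at the carriage's middle x, on a 55 mm arm towards -x: at rest 114 mm high and 47 mm to -x of the axis, at the third click 74 mm high, 54 mm to -x. 86 mm to +y of the carriage's middle. Press it down from above.
- bowl: Green bowl, 170 mm wide, 75 mm tall, on the left; origin at the centre of its underside. Leave it alone.
- remote: Black remote control, 45 x 165 x 18 mm, between robot and rail; origin at the centre of its underside. Leave it alone.
- mug: Blue mug, 80 mm wide, 90 mm tall, on the left; origin at the centre of its underside. Leave it alone.
- candle: Amber candle jar, 70 mm wide, 80 mm tall, on the right; origin at the centre of its underside. Leave it alone.
- coaster: Cork coaster, 96 mm wide, 8 mm thick, between robot and rail; origin at the centre of its underside. Leave it alone.
- spec_case: Grey spectacle case, 60 x 150 x 35 mm, beyond the rail; origin at the centre of its underside. Leave it alone.

How it is judged:
By the outcome, as a careful person would: the job done as asked, in the order asked, and still so for the second after the job is handed in, while the arm keeps its last pose, push and grip.
It also fails if it takes over 64 s, if anything falls off the work surface, if the arm or the gripper's body presses on something with over 40 N, if the wrist force passes 120 N, or if a joint passes its speed limit or range.

## Working session

There is one attempt and no reset: what is moved stays moved. The work goes in short steps, Python scripts to look and compute and a shell command to move; the robot and the scene stay as the last step left them, time stands still between calls to the robot, and variables do not carry over. Pictures are saved under pics/ and viewed, and the job is handed in when it is done.

```bash
ls; mkdir -p pics
python3 - <<'E'
from cell import env
import cv2
print(env.get_obs())
for n in("scene","top"):
    c=env.read_camera(n); cv2.imwrite(f"pics/{n}0.png",c["image"][:,:,::-1]); print(n,{k:v for k,v in c.items() if k!="image"})
E
```

```text
pics
{'time_s': 0.0, 'qpos': array([69.22080797, 18.43926194, -4.01545085, 83.17561052,  1.29386552,
       78.54069223, -3.2593423 ]), 'joint_velocities': array([-0.00329492, -0.05822907,  0.03302387,  0.04789008, -0.00220584,
       -0.0535875 , -0.08427334]), 'effort': array([-1.95678736e-04, -4.91286349e+01, -4.03940147e-01, -3.12532282e+01,
       -6.39695465e-02,  4.37951228e-02,  1.73227936e-04]), 'tool_pos': array([ 0.23889647, -0.60390429,  0.221453  ]), 'tool_rot': array([-9.01103837e+01, -4.70670989e-03, -1.58410683e+02]), 'force': array([-0.98256139,  0.07714574,  0.08812653]), 'wrist_torque': array([-0.02136068,  0.00066737,  0.03325347]), 'grip_width': 0.0868242166421009}
scene {'fx': 520.4658126959642, 'fy': 520.4658126959642, 'cx': 279.0965022065077, 'cy': 208.48428354225427, 'cam_to_world': array([[ 0.87593202, -0.38299306,  0.29335884,  0.94849074],
       [ 0.48240053,  0.70255359, -0.52317127, -0.66977695],
       [-0.00572934,  0.59977893,  0.80014524,  1.18268312],
       [ 0.        ,  0.        ,  0.        ,  1.        ]])}
top {'fx': 538.9668531643171, 'fy': 538.9668531643171, 'cx': 283.62317099472904, 'cy': 211.37541663050155, 'cam_to_world': array([[-0.0257241 ,  0.99251157, -0.1194113 ,  0.39394088],
       [-0.9995553 , -0.02733922, -0.01190696,  0.0149973 ],
       [-0.01508241,  0.1190519 ,  0.99277347,  1.66201906],
       [ 0.        ,  0.        ,  0.        ,  1.        ]])}
```

View pics/scene0.png

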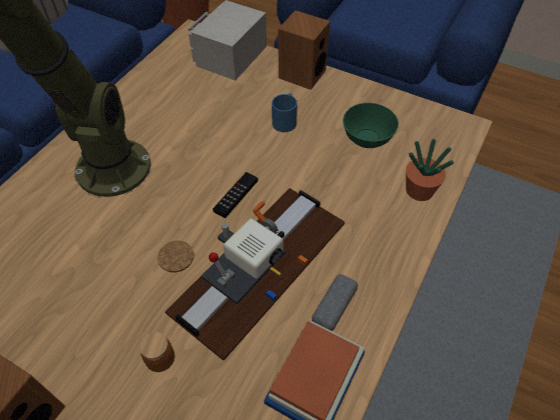

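View pics/top0.png

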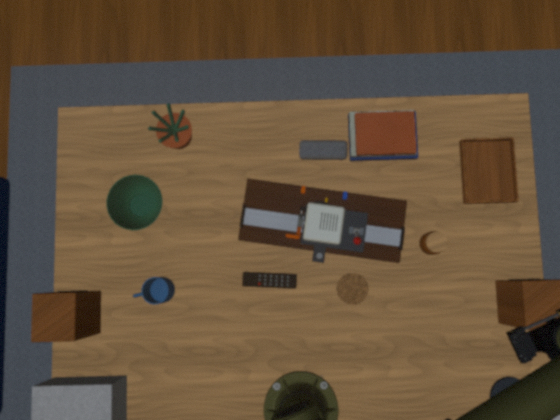

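Run:
```python
import cv2
a=cv2.imread("pics/top0.png")
cv2.imwrite("pics/topc.png",cv2.resize(a[100:280,180:420],None,fx=3.3,fy=3.3,interpolation=cv2.INTER_CUBIC))
a=cv2.imread("pics/scene0.png")
cv2.imwrite("pics/scenec.png",cv2.resize(a[100:290,60:320],None,fx=3,fy=3,interpolation=cv2.INTER_CUBIC))
```

```text
(no output)
```

View pics/topc.png

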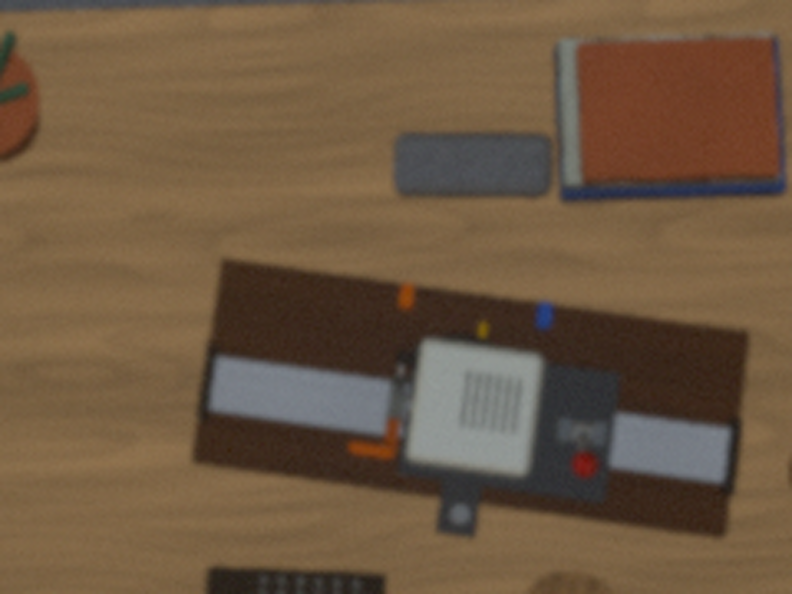

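View pics/scenec.png

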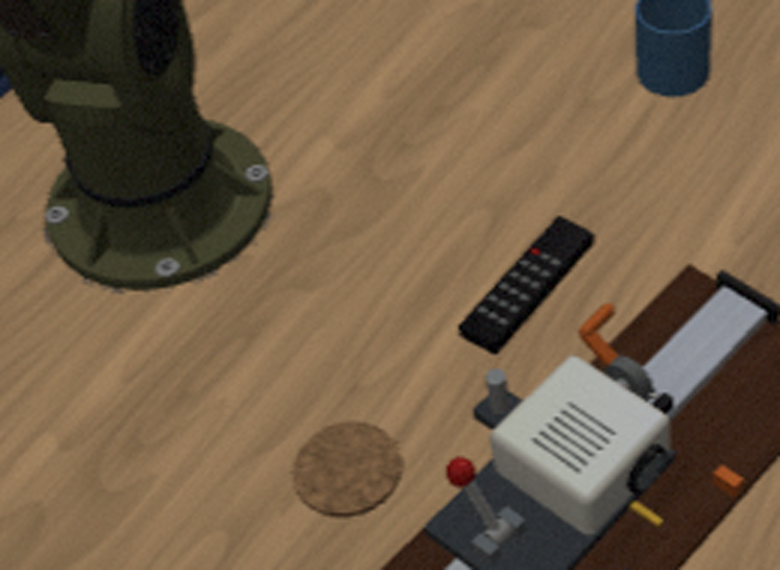

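```bash
cat > h.py <<'E'
from cell import env
import numpy as np, cv2
def ray(c,u,v):
    d=np.array([(u-c["cx"])/c["fx"],-(v-c["cy"])/c["fy"],-1.]);M=c["cam_to_world"];return M[:3,3],M[:3,:3]@d
def at(c,u,v,z):
    o,d=ray(c,u,v);return o+d*(z-o[2])/d[2]
def proj(c,p):
    M=c["cam_to_world"];q=M[:3,:3].T@(np.asarray(p)-M[:3,3]);return np.array([c["cx"]-c["fx"]*q[0]/q[2],c["cy"]+c["fy"]*q[1]/q[2]])
def state():
    o=env.get_obs();print(round(o['time_s'],2),o['tool_pos'].round(4),o['tool_rot'].round(1),'F',o['force'].round(1),'w',round(o['grip_width'],4));return o
E
python3 - <<'E'
from h import *
from scipy.optimize import least_squares
t=env.read_camera("top");s=env.read_camera("scene")
T=lambda u,v:(t,(u/3.3+180-.35,v/3.3+100-.35))
S=lambda u,v:(s,(u/3+60-.33,v/3+100-.33))
# model pts in base frame: (x,y rel, z, moves with carriage)
obs=[(T(222,260),(.12,.25,.012),0),(T(748,331),(.12,-.25,.012),0),(T(724,535),(-.075,-.25,.012),0),(T(194,462),(-.075,.25,.012),0),
(T(459,514),(-.09,0,.088),1),(T(585,464),(-.034,-.1,.116),1),(T(371,450),(-.047,.086,.114),1),
(S(460,471),(-.034,-.1,.116),1),(S(497,379),(-.09,0,.088),1),(S(661,522),(.09,0,.032),1)]
def f(p):
    x,y,a,c,ox,oy=p;r=[]
    R=np.array([[np.cos(a),-np.sin(a)],[np.sin(a),np.cos(a)]])
    def W(q,m): 
        w=R@np.array([q[0],q[1]+c*m]);return [w[0]+x,w[1]+y,q[2]]
    for (cam,uv),q,m in obs: r+=list(proj(cam,W(q,m))-uv)
    for (cam,uv) in (T(406,297),): r+=list(proj(cam,W((ox,oy,.03),0))-uv)
    return np.array(r)
o=least_squares(f,[.5,0,0,0,.108,.05],loss='soft_l1')
print(o.x.round(4),np.degrees(o.x[2]));print(o.fun.reshape(-1,2).round(2))
x,y,a,c,ox,oy=o.x
R=np.array([[np.cos(a),-np.sin(a)],[np.sin(a),np.cos(a)]])
L=lambda w:R.T@(w[:2]-np.array([x,y]))
for n,(cam,uv),z in [("orange",T(406,297),.03),("blue",T(544,316),.03),("ptr",T(484,326),.032),("post",T(459,514),.088),("knob",T(585,464),.116),("or S",S(729,477),.03)]:
    w=at(cam,*uv,z);print(n,w.round(4),L(w).round(4))
print("post now",(R@[-.09,c]+[x,y]).round(4),"post goal",(R@[-.09,oy]+[x,y]).round(4),"knob",(R@[-.034,c-.1]+[x,y]).round(4))
print("coaster",at(t,352,289,.008).round(3),"remote",at(t,269,280,.018).round(3))
E
```

```text
[ 0.5405 -0.0795 -0.1653 -0.0022  0.1046  0.0722] -9.471641260192525
[[-0.37 -0.42]
 [ 0.57 -0.12]
 [ 0.62  1.  ]
 [-1.24  0.41]
 [ 0.64 -0.01]
 [ 0.16  0.21]
 [ 0.06  0.05]
 [ 0.77  0.41]
 [-0.06 -0.94]
 [ 0.39  0.14]
 [-0.   -0.  ]]
orange [ 0.6556 -0.0255  0.03  ] [0.1046 0.0722]
blue [ 0.6342 -0.1527  0.03  ] [ 0.1045 -0.0568]
ptr [ 0.6262 -0.0967  0.032 ] [ 0.0873 -0.0029]
post [ 0.4514 -0.065   0.088 ] [-0.0903 -0.0004]
knob [ 0.4908 -0.1743  0.116 ] [-0.0335 -0.1017]
or S [ 0.6574 -0.0288  0.03  ] [0.1069 0.0693]
post now [ 0.4514 -0.0668] post goal [0.4636 0.0065] knob [ 0.4902 -0.1747]
coaster [ 0.35  -0.166  0.008] remote [0.384 0.084 0.018]
```

```bash
python3 -m pendant '[0.5,1,0,0,0,-0.5,0, 0.5,1,0,0,0,-0.5,0, 0.5,1,0,0,0,-0.5,0, 0.5,1,0,0,0,-0.5,0, 0.5,1,0,0,0,-0.5,0, 0.5,1,0,0,0,-0.3,0, 0.5,1,0,0,0,-0.3,0, 0.5,1,0,0,0,0,0, 0.4,1,0,0,0,0,0, 0.3,0.8,0,0,0,0,0]'; python3 -c "
from h import *;state()"
```

```text
time_s: 1.45
tool_pos: [0.4277, -0.2105, 0.2226]
tool_rot: [-90.0, 0.0, 170.7]
force: [0.4, 0.1, 1.1]
grip_width: 0.0017
1.45 [ 0.4277 -0.2105  0.2226] [-90.    0.  170.7] F [0.4 0.1 1.1] w 0.0017
```

```bash
cat >> h.py <<'E'
X,Y,A=.5405,-.0795,-.1653
R2=np.array([[np.cos(A),-np.sin(A)],[np.sin(A),np.cos(A)]])
def W(lx,ly): return R2@[lx,ly]+[X,Y]
def L(p): return R2.T@(np.asarray(p)[:2]-[X,Y])
def go(lx,ly,z):
    o=state();print('local',L(o['tool_pos']).round(4));d=np.r_[W(lx,ly),z]-o['tool_pos'];print('units',(d/.04).round(2),'yawunits',(((170.5-o['tool_rot'][2]+180)%360-180)/10).round(3))
E
python3 -c "
from h import *;go(-.075,-.102,.104)
print('unit per 10mm local x',R2@[.25,0],'y',R2@[0,.25])"
```

```text
1.45 [ 0.4277 -0.2105  0.2226] [-90.    0.  170.7] F [0.4 0.1 1.1] w 0.0017
local [-0.0897 -0.1477]
units [ 0.55  1.07 -2.96] yawunits -0.018
unit per 10mm local x [ 0.24659226 -0.04113706] y [0.04113706 0.24659226]
```

```bash
python3 -m pendant '[0.3,0.55,0,0,0,0,0, 0.25,0.52,0,0,0,0,0, 0,0,-0.8,0,0,0,0, 0,0,-0.8,0,0,0,0, 0,0,-0.8,0,0,0,0, 0,0,-0.56,0,0,0,0, 0,0,0,0,0,0,0, 0,0,0,0,0,0,0]'
python3 - <<'E'
from h import *
go(-.075,-.102,.104)
c=env.read_camera("scene");cv2.imwrite("pics/s1.png",cv2.resize(c["image"][100:330,130:370,::-1],None,fx=2.5,fy=2.5,interpolation=cv2.INTER_CUBIC))
E
```

```text
time_s: 2.45
tool_pos: [0.4498, -0.1698, 0.1051]
tool_rot: [-90.0, 0.1, 170.6]
force: [-0.0, 0.1, 0.7]
grip_width: 0.0004
2.45 [ 0.4498 -0.1698  0.1051] [-9.000e+01  1.000e-01  1.706e+02] F [-0.   0.1  0.7] w 0.0004
local [-0.0746 -0.104 ]
units [-0.    0.05 -0.03] yawunits -0.009
```

View pics/s1.png

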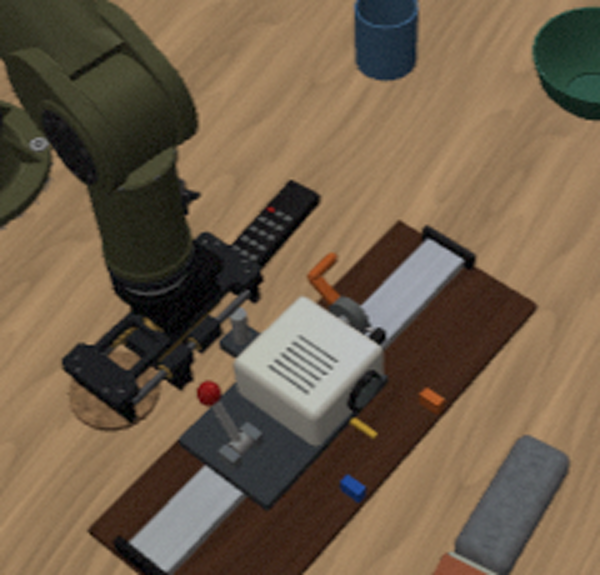

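```bash
python3 -m pendant '[0.28,-0.045,0,0,0,0,0, 0.28,-0.045,0,0,0,0,0, 0.28,-0.045,0,0,0,0,0, 0.28,-0.045,0,0,0,0,0, 0.28,-0.045,0,0,0,0,0, 0.28,-0.045,0,0,0,0,0, 0.28,-0.045,0,0,0,0,0, 0.15,-0.025,0,0,0,0,0, 0,0,0,0,0,0,0]'
python3 - <<'E'
from h import *
go(.014,-.102,.104)
c=env.read_camera("scene");cv2.imwrite("pics/s2.png",cv2.resize(c["image"][100:330,130:370,::-1],None,fx=2.5,fy=2.5,interpolation=cv2.INTER_CUBIC))
E
```

```text
time_s: 3.62
tool_pos: [0.5335, -0.1832, 0.1037]
tool_rot: [-90.0, -0.1, 170.6]
force: [-1.1, 1.1, -0.4]
grip_width: 0.0002
3.62 [ 0.5335 -0.1832  0.1037] [-9.000e+01 -1.000e-01  1.706e+02] F [-1.1  1.1 -0.4] w 0.0002
local [ 0.0102 -0.1034]
units [0.1  0.02 0.01] yawunits -0.009
```

View pics/s2.png

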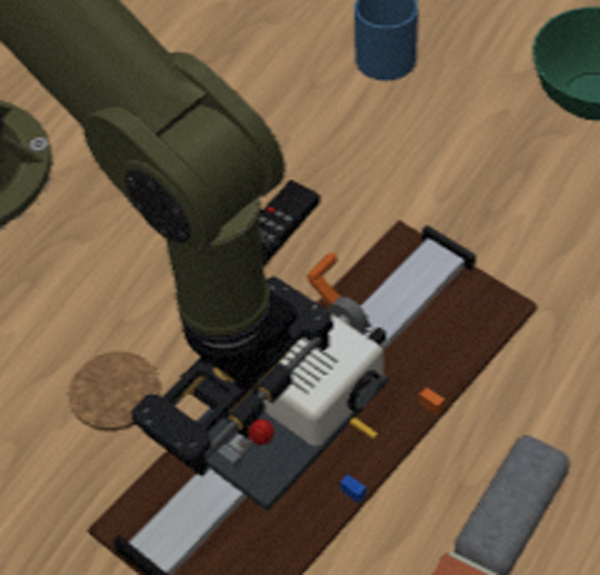

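```bash
python3 -m pendant '[0.1,-0.016,0,0,0,0,0, 0.1,-0.016,0,0,0,0,0, 0,0,0,0,0,0,0]'
python3 - <<'E'
from h import *
go(.014,-.102,.104)
c=env.read_camera("scene")
u=261/2.5+130-.3,432/2.5+100-.3
print(proj(c,[*W(.034,-.1022),.116]),proj(c,[*W(.025,-.1022),.120]))
cv2.imwrite("pics/s3.png",cv2.resize(c["image"][240:310,190:290,::-1],None,fx=6,fy=6,interpolation=cv2.INTER_CUBIC))
E
```

```text
time_s: 4.05
tool_pos: [0.5348, -0.1835, 0.1033]
tool_rot: [-90.0, -0.9, 170.6]
force: [-18.4, 5.1, 10.3]
grip_width: 0.0002
4.05 [ 0.5348 -0.1835  0.1033] [-90.   -0.9 170.6] F [-18.4   5.1  10.3] w 0.0002
local [ 0.0115 -0.1035]
units [0.07 0.03 0.02] yawunits -0.006
[235.12459118 272.38874562] [232.11269928 269.46545242]
```

View pics/s3.png

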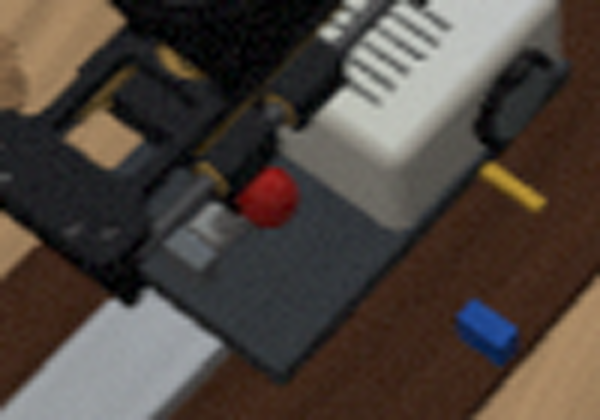

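```bash
python3 -m pendant '[-0.83,0.138,0.1,0,0,0,0, -0.83,0.138,0,0,0,0,20, -0.83,0.138,0,0,0,0,50, 0.14,0.83,0,0,0,0,50, 0.14,0.83,0,0,0,0,50, 0.14,0.83,0,0,0,0,50, 0,0,0,0,0,0,50,0,0,0,0,0,0,50]'
python3 - <<'E'
from h import *
go(-.09,-.002,.054)
c=env.read_camera("top");cv2.imwrite("pics/t4.png",cv2.resize(c["image"][150:290,240:420,::-1],None,fx=4,fy=4,interpolation=cv2.INTER_CUBIC))
E
```

```text
time_s: 5.1
tool_pos: [0.4592, -0.0692, 0.1086]
tool_rot: [-89.9, 0.1, 170.6]
force: [0.4, -0.6, -0.2]
grip_width: 0.0493
5.1 [ 0.4592 -0.0692  0.1086] [-8.990e+01  1.000e-01  1.706e+02] F [ 0.4 -0.6 -0.2] w 0.0493
local [-0.0818 -0.0032]
units [-0.2   0.06 -1.37] yawunits -0.007
```

View pics/t4.png

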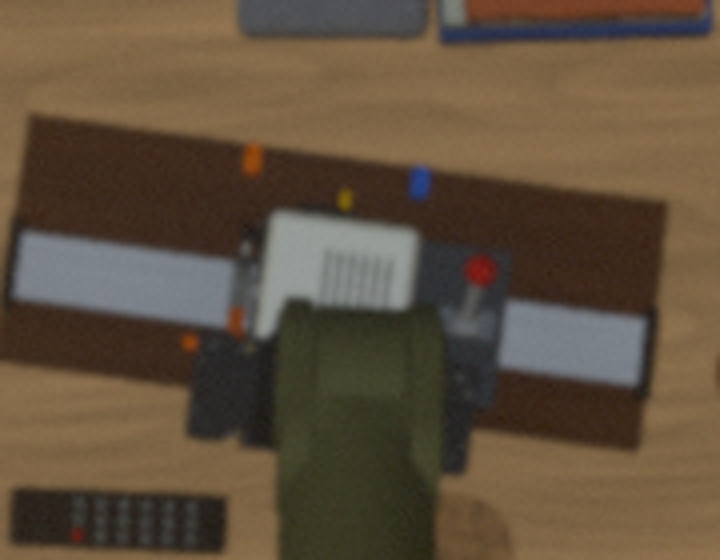

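```bash
python3 -m pendant '[-0.27,0.08,0,0,0,0,50, 0,0,-0.42,0,0,0,50, 0,0,-0.42,0,0,0,50, 0,0,-0.42,0,0,0,50, 0,0,0,0,0,0,0, 0,0,0,0,0,0,0, 0,0,0,0,0,0,0, 0,0,0,0,0,0,0]' 25
python3 - <<'E'
from h import *
go(-.09,.070,.058)
c=env.read_camera("scene");cv2.imwrite("pics/s5.png",cv2.resize(c["image"][130:330,150:370,::-1],None,fx=3,fy=3,interpolation=cv2.INTER_CUBIC))
E
```

```text
time_s: 6.15
tool_pos: [0.4484, -0.0655, 0.0583]
tool_rot: [-90.0, 0.1, 170.6]
force: [-0.3, -1.9, 0.4]
grip_width: 0.0178
6.15 [ 0.4484 -0.0655  0.0583] [-9.000e+01  1.000e-01  1.706e+02] F [-0.3 -1.9  0.4] w 0.0178
local [-0.0932 -0.0014]
units [ 0.37  1.75 -0.01] yawunits -0.01
```

View pics/s5.png

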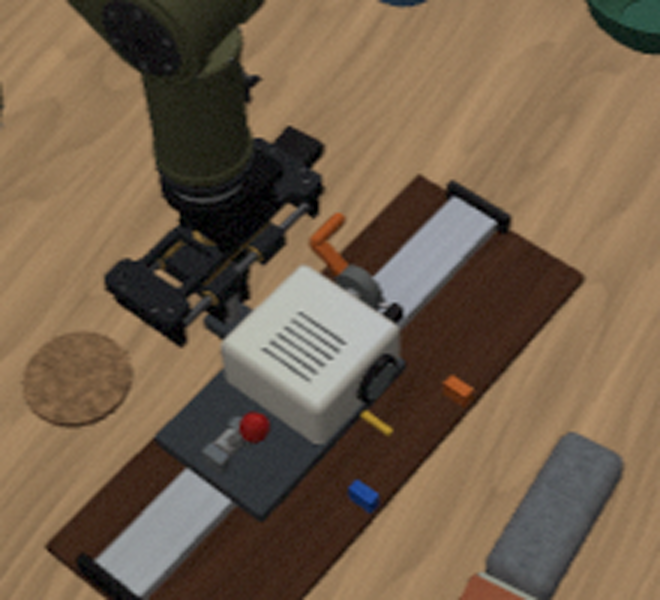

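```bash
python3 -m pendant '[0.041,0.247,0,0,0,0,0, 0.041,0.247,0,0,0,0,0, 0.041,0.247,0,0,0,0,0, 0.041,0.247,0,0,0,0,0, 0.041,0.247,0,0,0,0,0, 0.041,0.247,0,0,0,0,0, 0.041,0.247,0,0,0,0,0, 0,0,0,0,0,0,0, 0,0,0,0,0,0,0]'
python3 - <<'E'
from h import *
go(-.093,.071,.058)
c=env.read_camera("scene");cv2.imwrite("pics/s6.png",cv2.resize(c["image"][225:295,250:350,::-1],None,fx=8,fy=8,interpolation=cv2.INTER_CUBIC))
c=env.read_camera("top");cv2.imwrite("pics/t6.png",cv2.resize(c["image"][160:230,260:360,::-1],None,fx=8,fy=8,interpolation=cv2.INTER_CUBIC))
E
```

```text
time_s: 7.32
tool_pos: [0.4605, 0.0056, 0.0583]
tool_rot: [-90.1, 0.1, 170.6]
force: [3.8, 2.4, 5.2]
grip_width: 0.0173
7.33 [0.4605 0.0056 0.0583] [-9.010e+01  1.000e-01  1.706e+02] F [3.8 2.4 5.2] w 0.0173
local [-0.0929  0.0707]
units [-0.    0.01 -0.01] yawunits -0.015
```

View pics/s6.png

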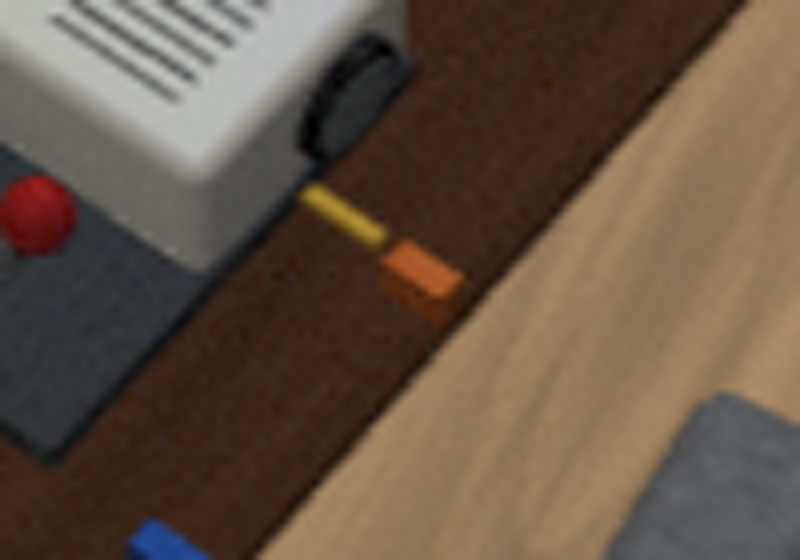

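View pics/t6.png

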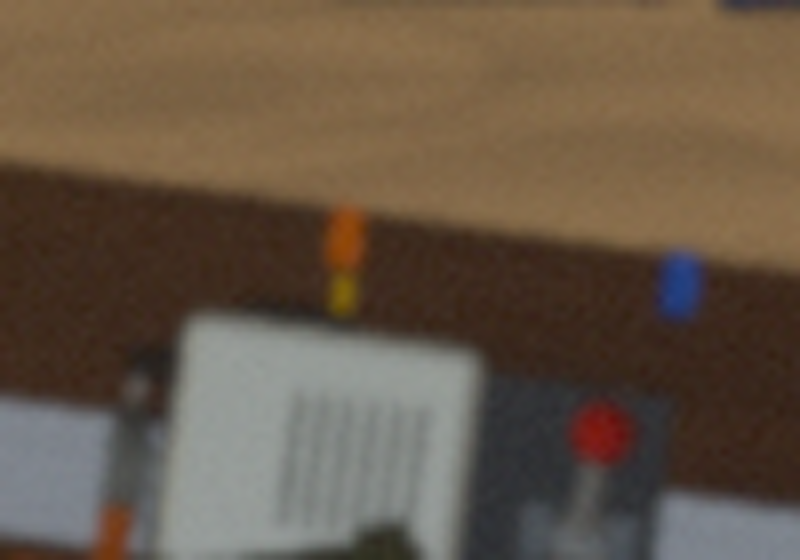

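Run:
```python
from h import *
for n,reg in (("top",(180,202,296,312)),("scene",(245,267,285,312))):
    c=env.read_camera(n);im=c["image"]
    r0,r1,c0,c1=reg; h=cv2.cvtColor(cv2.resize(im[r0:r1,c0:c1],None,fx=8,fy=8,interpolation=cv2.INTER_CUBIC),cv2.COLOR_RGB2HSV)
    H,Sa,V=[h[...,i].astype(int) for i in range(3)]
    for nm,m,z in (("or",(H>=6)&(H<=14)&(Sa>170)&(V>(130 if n=="top" else 150)),.03),("ye",(H>=19)&(H<=28)&(Sa>130)&(V>110),.033)):
        k,lab,st,ce=cv2.connectedComponentsWithStats(m.astype(np.uint8))
        i=1+np.argmax(st[1:,4]);u,v=ce[i];u=(u+.5)/8+c0-.5;v=(v+.5)/8+r0-.5
        print(n,nm,st[i],(u.round(2),v.round(2)),L(at(c,u,v,z)).round(4))
```

```text
top or [ 45  49  25  52 975] (np.float64(302.79), np.float64(188.9)) [0.107  0.0722]
top ye [ 49 117  15  30 344] (np.float64(302.55), np.float64(196.01)) [0.0847 0.0699]
scene or [ 110   86   66   48 1520] (np.float64(302.42), np.float64(258.24)) [0.1056 0.0699]
scene ye [  22   29   82   56 1756] (np.float64(292.44), np.float64(251.65)) [0.0743 0.0684]
```

```bash
python3 -m pendant '[0.007,0.044,0,0,0,0,0, 0,0,0,0,0,0,0, 0,0,0,0,0,0,0]'
cat > m.py <<'E'
from h import *
for n,reg in (("top",(180,202,296,312)),("scene",(245,267,285,312)),("top",(180,202,296,312)),("scene",(245,267,285,312))):
    c=env.read_camera(n);im=c["image"]
    r0,r1,c0,c1=reg; h=cv2.cvtColor(cv2.resize(im[r0:r1,c0:c1],None,fx=8,fy=8,interpolation=cv2.INTER_CUBIC),cv2.COLOR_RGB2HSV)
    H,Sa,V=[h[...,i].astype(int) for i in range(3)]
    for nm,m,z in (("or",(H>=6)&(H<=14)&(Sa>170)&(V>(130 if n=="top" else 150)),.03),("ye",(H>=19)&(H<=28)&(Sa>130)&(V>110),.033)):
        k,lab,st,ce=cv2.connectedComponentsWithStats(m.astype(np.uint8))
        i=1+np.argmax(st[1:,4]);u,v=ce[i];u=(u+.5)/8+c0-.5;v=(v+.5)/8+r0-.5
        print(n,nm,st[i],(u.round(2),v.round(2)),L(at(c,u,v,z)).round(4))
    cv2.imwrite(f"pics/m_{n}.png",cv2.resize(im[r0:r1,c0:c1,::-1],None,fx=24,fy=24,interpolation=cv2.INTER_CUBIC))
E
python3 - <<'E'
import m
from h import *
state()
s=env.read_camera("scene")
a,b=proj(s,[*W(.0743,.071),.033]),proj(s,[*W(.106,.071),.03])
print(b-a, proj(s,[*W(.106,.061),.03])-b)
E
```

```text
time_s: 7.9
tool_pos: [0.4603, 0.0048, 0.0582]
tool_rot: [-90.0, 0.1, 170.5]
force: [2.8, -0.9, 6.1]
grip_width: 0.0172
top or [ 45  49  24  51 959] (np.float64(302.79), np.float64(188.91)) [0.107  0.0722]
top ye [ 49 116  15  30 326] (np.float64(302.57), np.float64(195.9)) [0.085  0.0699]
scene or [ 110   86   66   48 1520] (np.float64(302.43), np.float64(258.24)) [0.1057 0.0699]
scene ye [  22   29   82   56 1747] (np.float64(292.43), np.float64(251.64)) [0.0743 0.0684]
top or [ 45  48  25  53 960] (np.float64(302.77), np.float64(188.89)) [0.1071 0.0722]
top ye [ 49 118  15  28 333] (np.float64(302.55), np.float64(196.02)) [0.0846 0.0699]
scene or [ 110   86   66   48 1537] (np.float64(302.41), np.float64(258.25)) [0.1056 0.0699]
scene ye [  22   29   82   56 1746] (np.float64(292.43), np.float64(251.64)) [0.0743 0.0684]
8.1 [0.4604 0.0048 0.0582] [-9.000e+01  1.000e-01  1.705e+02] F [ 3.6 -2.3  5.7] w 0.0169
[9.73539902 7.05261205] [-2.32606266  2.62062735]
```

```bash
python3 -m pendant '[0.007,0.044,0,0,0,0,0, 0,0,0,0,0,0,0, 0,0,0,0,0,0,0]'
python3 - <<'E'
import m
E
```

```text
time_s: 8.52
tool_pos: [0.4606, 0.0061, 0.0583]
tool_rot: [-89.9, 0.1, 170.5]
force: [3.1, -2.1, 6.0]
grip_width: 0.0173
top or [ 45  48  24  52 955] (np.float64(302.78), np.float64(188.85)) [0.1072 0.0722]
top ye [ 45 120  14  25 257] (np.float64(302.04), np.float64(196.11)) [0.0842 0.0714]
scene or [ 110   86   67   48 1518] (np.float64(302.42), np.float64(258.24)) [0.1056 0.0699]
scene ye [  24   26   83   57 1862] (np.float64(292.75), np.float64(251.27)) [0.0743 0.0698]
top or [ 45  48  25  53 973] (np.float64(302.78), np.float64(188.95)) [0.1069 0.0722]
top ye [ 45 119  14  28 291] (np.float64(302.05), np.float64(196.16)) [0.084  0.0714]
scene or [ 111   86   65   48 1518] (np.float64(302.45), np.float64(258.27)) [0.1058 0.0699]
scene ye [  24   26   83   57 1872] (np.float64(292.74), np.float64(251.27)) [0.0742 0.0698]
```

```bash
python3 -m pendant '[0,0,0,0,0,0,40, 0,0,0,0,0,0,40, 0,0,0.8,0,0,0,40, 0,0,0.8,0,0,0,40, 0,0,0.8,0,0,0,40, 0.73,-0.63,0,0,0,0,0, 0.73,-0.63,0,0,0,0,0, 0.73,-0.63,0,0,0,0,0, 0.73,-0.63,0,0,0,0,0, 0.73,-0.63,0,0,0,0,0]'; python3 -m pendant '[0,0,0,0,0,0,0]'
python3 - <<'E'
import m
from h import *
go(.072,-.0295,.104)
E
```

```text
time_s: 9.98
tool_pos: [0.6056, -0.119, 0.1523]
tool_rot: [-90.0, -0.2, 170.6]
force: [0.2, 0.4, 0.7]
grip_width: 0.0022
time_s: 10.1
tool_pos: [0.6058, -0.121, 0.1517]
tool_rot: [-90.0, -0.2, 170.4]
force: [-0.8, 0.7, -0.4]
grip_width: 0.0007
top or [ 45  48  25  53 971] (np.float64(302.75), np.float64(188.95)) [0.1069 0.0723]
top ye [ 45 121  14  25 281] (np.float64(302.02), np.float64(196.23)) [0.0838 0.0714]
scene or [ 110   85   67   49 1629] (np.float64(302.43), np.float64(258.25)) [0.1057 0.0699]
scene ye [  24   25   83   58 1947] (np.float64(292.75), np.float64(251.27)) [0.0742 0.0698]
top or [ 46  48  20  50 609] (np.float64(302.43), np.float64(188.67)) [0.1076 0.0734]
top ye [ 45 124  13  21 208] (np.float64(301.94), np.float64(196.27)) [0.0836 0.0717]
scene or [ 109   85   68   50 1649] (np.float64(302.42), np.float64(258.24)) [0.1056 0.0699]
scene ye [  23   26   84   58 1957] (np.float64(292.75), np.float64(251.28)) [0.0743 0.0698]
10.3 [ 0.6049 -0.117   0.1533] [-9.000e+01 -1.000e-01  1.707e+02] F [-0.7  0.6  0.1] w 0.0003
local [ 0.0697 -0.0264]
units [ 0.04 -0.09 -1.23] yawunits -0.018
```

```bash
python3 -m pendant '[0.02,-0.08,-0.4,0,0,0,0, 0,0,-0.42,0,0,0,0, 0,0,-0.4,0,0,0,0, 0,0,0,0,0,0,0, -0.28,0.047,0,0,0,0,0, -0.28,0.047,0,0,0,0,0, -0.28,0.047,0,0,0,0,0, -0.28,0.047,0,0,0,0,0, -0.28,0.047,0,0,0,0,0, -0.28,0.047,0,0,0,0,0]'; python3 -m pendant '[-0.25,0.042,0,0,0,0,0,0,0,0,0,0,0,0]';  python3 - <<'E'
from h import *
go(-.012,-.0295,.104)
c=env.read_camera("scene");cv2.imwrite("pics/s7.png",cv2.resize(c["image"][130:330,150:370,::-1],None,fx=3,fy=3,interpolation=cv2.INTER_CUBIC))
E
```

```text
time_s: 11.55
tool_pos: [0.5397, -0.1105, 0.1053]
tool_rot: [-90.0, 0.1, 170.6]
force: [5.7, -0.7, -1.3]
grip_width: 0.0008
time_s: 11.8
tool_pos: [0.5295, -0.1085, 0.1046]
tool_rot: [-90.0, 0.1, 170.6]
force: [4.4, 1.3, -3.5]
grip_width: 0.0004
11.8 [ 0.5295 -0.1085  0.1046] [-9.000e+01  1.000e-01  1.706e+02] F [ 4.4  1.3 -3.5] w 0.0004
local [-0.0061 -0.0304]
units [-0.14  0.05 -0.01] yawunits -0.008
```

View pics/s7.png

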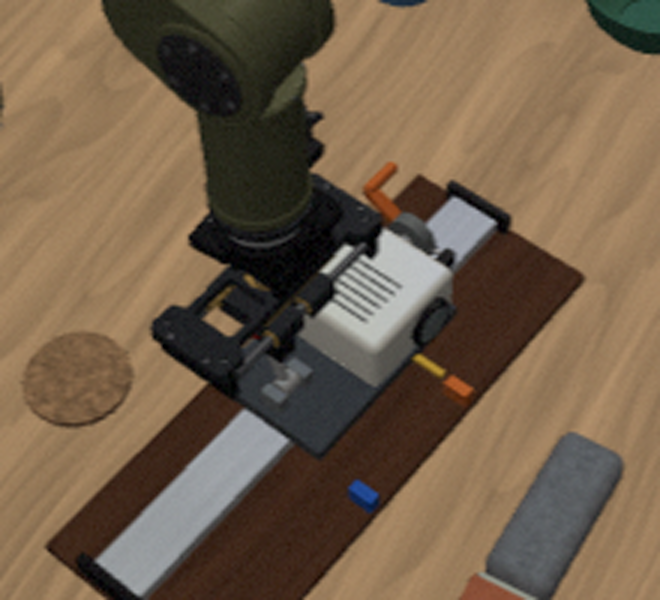

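```bash
python3 -m pendant '[-0.12,0.02,0,0,0,0,0, -0.12,0.02,0,0,0,0,0, 0,0,0,0,0,0,0]'; python3 -c "
from h import *
go(-.012,-.0295,.104)"
```

```text
time_s: 12.22
tool_pos: [0.5219, -0.1069, 0.1047]
tool_rot: [-90.1, 0.3, 170.6]
force: [10.5, -0.8, -6.1]
grip_width: 0.0004
12.22 [ 0.5219 -0.1069  0.1047] [-90.1   0.3 170.6] F [10.5 -0.8 -6.1] w 0.0004
local [-0.0139 -0.03  ]
units [ 0.05  0.01 -0.02] yawunits -0.01
```

```bash
python3 -m pendant '[-0.1,0.016,0,0,0,0,0, -0.05,0.01,0,0,0,0,0, 0,0,0,0,0,0,0]'; python3 -c "
from h import *
go(-.012,-.0295,.104)"
```

```text
time_s: 12.6
tool_pos: [0.5212, -0.1067, 0.1053]
tool_rot: [-90.1, 1.0, 170.6]
force: [23.5, -2.4, -18.2]
grip_width: 0.0001
12.6 [ 0.5212 -0.1067  0.1053] [-90.1   1.  170.6] F [ 23.5  -2.4 -18.2] w 0.0001
local [-0.0146 -0.03  ]
units [ 0.07  0.   -0.03] yawunits -0.009
```

```bash
python3 -m pendant '[0.5,-0.082,0,0,0,0,0, 0.1,-0.02,0.4,0,0,0,0, 0,0,0.8,0,0,0,0, -0.1,0.81,0.1,0,0,0,0, -0.1,0.81,0,0,0,0,0, -0.1,0.81,0,0,0,0,0, -0.1,0.81,0,0,0,0,0, -0.1,0.81,0,0,0,0,0, -0.1,0.81,0,0,0,0,0, 0,0,0,0,0,0,0]'
python3 - <<'E'
import m
from h import *
go(-.050,.158,.128)
c=env.read_camera("scene")
for q in ((-.034,-.0288,.116),): print(proj(c,[*W(q[0],q[1]),q[2]]))
cv2.imwrite("pics/s8.png",cv2.resize(c["image"][130:330,150:370,::-1],None,fx=3,fy=3,interpolation=cv2.INTER_CUBIC))
c=env.read_camera("top")
cv2.imwrite("pics/t8.png",cv2.resize(c["image"][150:290,240:420,::-1],None,fx=4,fy=4,interpolation=cv2.INTER_CUBIC))
E
```

```text
time_s: 13.85
tool_pos: [0.5123, 0.0871, 0.1576]
tool_rot: [-90.0, -0.1, 170.9]
force: [0.5, -0.1, 0.3]
grip_width: 0.0004
top or [ 45  48  24  52 936] (np.float64(302.76), np.float64(188.9)) [0.107  0.0723]
top ye [ 45 120  14  25 252] (np.float64(302.02), np.float64(196.03)) [0.0844 0.0715]
scene or [ 111   87   64   47 1451] (np.float64(302.45), np.float64(258.26)) [0.1057 0.0699]
scene ye [  24   26   81   57 1728] (np.float64(292.68), np.float64(251.3)) [0.0742 0.0696]
top or [ 45  49  26  51 905] (np.float64(302.75), np.float64(188.86)) [0.1071 0.0723]
top ye [ 45 122  14  24 262] (np.float64(302.04), np.float64(196.28)) [0.0836 0.0714]
scene or [ 110   86   65   47 1455] (np.float64(302.43), np.float64(258.25)) [0.1057 0.0699]
scene ye [  25   26   80   57 1721] (np.float64(292.67), np.float64(251.28)) [0.0741 0.0697]
14.05 [0.5137 0.0826 0.1571] [-89.9  -0.  170.5] F [ 0.4 -0.  -0.3] w 0.0005
local [-0.0531  0.1555]
units [ 0.09  0.05 -0.73] yawunits 0.002
[233.99082629 236.99282318]
```

View pics/s8.png

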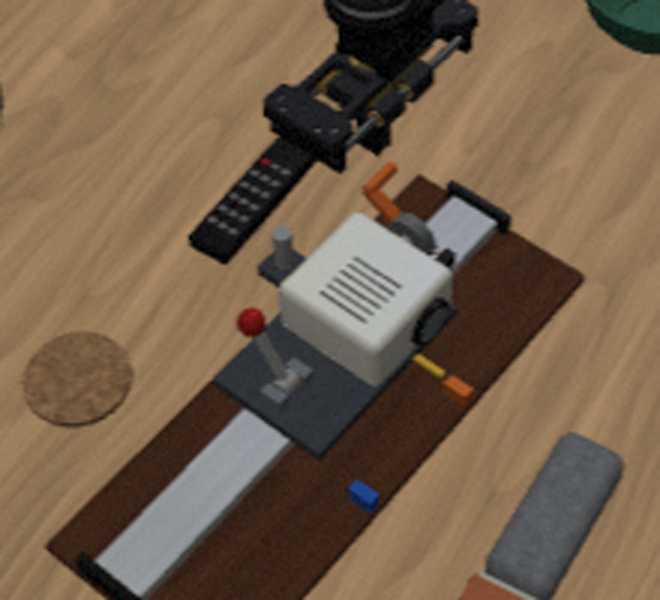

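View pics/t8.png

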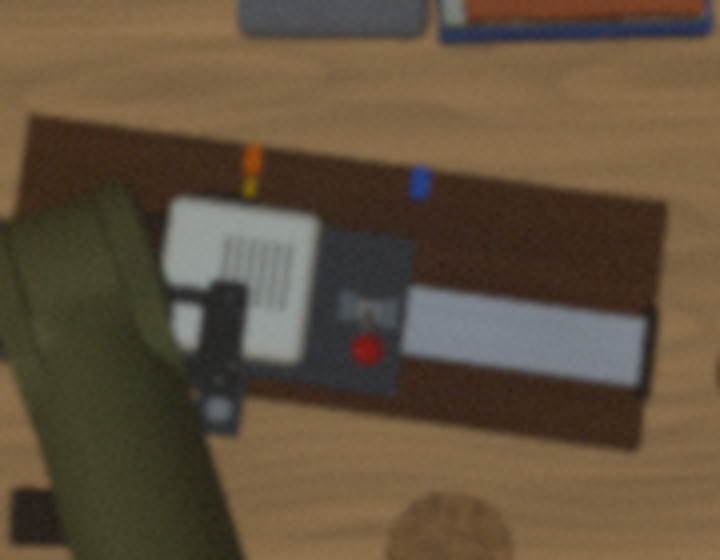

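```bash
python3 -m pendant '[0.06,0.05,-0.4,0,0,0,0, 0,0,-0.4,0,0,0,0, 0,0,0,0,0,0,0]'
python3 - <<'E'
from h import *
go(-.051,.158,.128)
c=env.read_camera("scene")
cv2.imwrite("pics/s9.png",cv2.resize(c["image"][130:250,230:350,::-1],None,fx=5,fy=5,interpolation=cv2.INTER_CUBIC))
E
```

```text
time_s: 14.52
tool_pos: [0.5147, 0.086, 0.1226]
tool_rot: [-90.0, -0.3, 170.6]
force: [-0.2, 0.4, 0.1]
grip_width: 0.0007
14.53 [0.5147 0.086  0.1226] [-90.   -0.3 170.6] F [-0.2  0.4  0.1] w 0.0007
local [-0.0527  0.159 ]
units [ 0.04 -0.03  0.13] yawunits -0.01
```

View pics/s9.png

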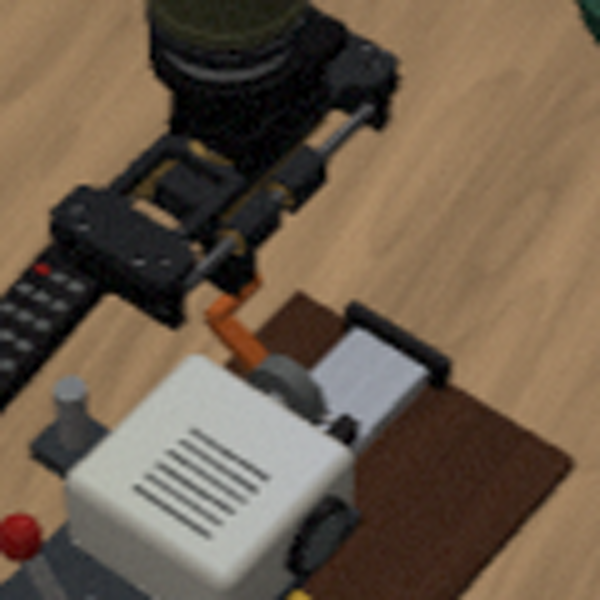

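```bash
python3 -m pendant '[0.03,-0.02,-0.12,0,0,0,0, 0,0,-0.12,0,0,0,0, 0,0,-0.12,0,0,0,0, 0,0,-0.12,0,0,0,0, 0,0,-0.12,0,0,0,0]'; python3 -m pendant '[0,0,-0.1,0,0,0,0, 0,0,-0.1,0,0,0,0, 0,0,-0.05,0,0,0,0,0,0,0,0,0,0,0]'
python3 - <<'E'
from h import *
go(-.051,.158,.080)
E
```

```text
time_s: 15.2
tool_pos: [0.5156, 0.0869, 0.1017]
tool_rot: [-90.0, -0.2, 170.6]
force: [-9.0, 2.3, 9.2]
grip_width: 0.0005
time_s: 15.7
tool_pos: [0.5162, 0.0867, 0.0914]
tool_rot: [-90.0, -0.2, 170.6]
force: [-5.4, 2.1, 6.8]
grip_width: 0.0
15.7 [0.5162 0.0867 0.0914] [-90.   -0.2 170.6] F [-5.4  2.1  6.8] w 0.0
local [-0.0513  0.1599]
units [-0.   -0.05 -0.29] yawunits -0.014
```

```bash
python3 -m pendant '[0,0,-0.1,0,0,0,0, 0,0,-0.1,0,0,0,0, 0,0,-0.05,0,0,0,0,0,0,0,0,0,0,0]'
python3 - <<'E'
from h import *
go(-.051,.158,.080)
c=env.read_camera("scene")
cv2.imwrite("pics/s10.png",cv2.resize(c["image"][130:250,230:350,::-1],None,fx=5,fy=5,interpolation=cv2.INTER_CUBIC))
E
```

```text
time_s: 16.2
tool_pos: [0.5166, 0.0866, 0.0814]
tool_rot: [-90.0, -0.1, 170.6]
force: [-4.7, 1.4, 5.0]
grip_width: 0.0001
16.2 [0.5166 0.0866 0.0814] [-9.000e+01 -1.000e-01  1.706e+02] F [-4.7  1.4  5. ] w 0.0001
local [-0.0509  0.1599]
units [-0.01 -0.05 -0.03] yawunits -0.013
```

View pics/s10.png

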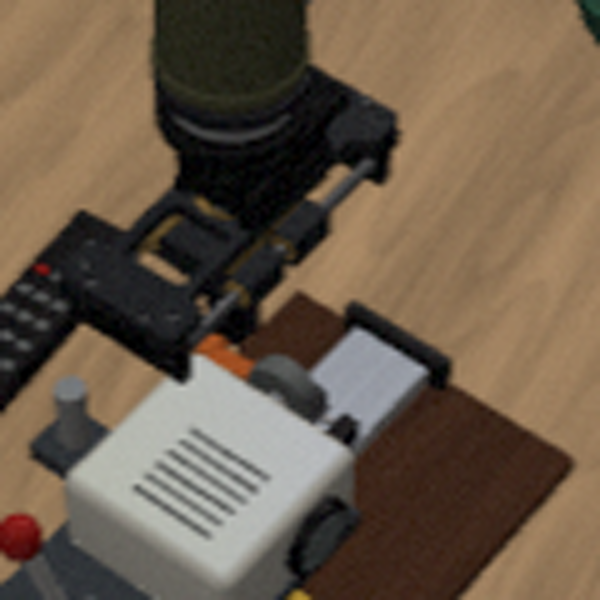

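```bash
python3 -m pendant '[0,0,-0.06,0,0,0,0, 0,0,0,0,0,0,0]'; python3 -m pendant '[0,0,-0.05,0,0,0,0, 0,0,0,0,0,0,0]'
```

```text
time_s: 16.5
tool_pos: [0.5168, 0.0866, 0.0791]
tool_rot: [-90.0, -0.1, 170.6]
force: [-4.5, 1.5, 5.5]
grip_width: 0.0006
time_s: 16.75
tool_pos: [0.5171, 0.0865, 0.0774]
tool_rot: [-90.0, -0.1, 170.6]
force: [-4.3, 1.6, 7.9]
grip_width: 0.0004
```

```bash
python3 -m pendant '[0,0,-0.05,0,0,0,0, 0,0,0,0,0,0,0]'; python3 -m pendant '[0,0,-0.03,0,0,0,0, 0,0,0,0,0,0,0]'
```

```text
time_s: 17.0
tool_pos: [0.5173, 0.0866, 0.0769]
tool_rot: [-90.0, -0.1, 170.6]
force: [-7.2, 1.5, 16.5]
grip_width: 0.0004
time_s: 17.25
tool_pos: [0.5174, 0.0867, 0.0765]
tool_rot: [-90.0, -0.0, 170.6]
force: [-9.6, 0.4, 21.7]
grip_width: 0.0007
```

```bash
python3 -m pendant '[0,0,0,0,0,0,0, 0,0,0,0,0,0,0, 0,0,0,0,0,0,0, 0,0,0,0,0,0,0, 0,0,0,0,0,0,0, 0,0,0,0,0,0,0]';python3 - <<'E'
import m
from h import *
c=env.read_camera("scene")
cv2.imwrite("pics/s11.png",cv2.resize(c["image"][110:310,170:370,::-1],None,fx=3,fy=3,interpolation=cv2.INTER_CUBIC))
E
```

```text
time_s: 18.0
tool_pos: [0.5174, 0.0867, 0.0765]
tool_rot: [-90.0, -0.0, 170.6]
force: [-10.1, 0.7, 22.9]
grip_width: 0.0002
top or [ 45  48  24  52 935] (np.float64(302.79), np.float64(188.89)) [0.1071 0.0722]
top ye [ 46 121  13  25 256] (np.float64(302.05), np.float64(196.2)) [0.0839 0.0714]
scene or [ 111   86   64   48 1476] (np.float64(302.42), np.float64(258.25)) [0.1057 0.0699]
scene ye [  24   26   81   57 1753] (np.float64(292.7), np.float64(251.3)) [0.0742 0.0697]
top or [ 45  48  25  52 961] (np.float64(302.77), np.float64(188.81)) [0.1073 0.0723]
top ye [ 45 121  15  25 263] (np.float64(302.03), np.float64(196.2)) [0.0839 0.0714]
scene or [ 111   87   64   47 1480] (np.float64(302.45), np.float64(258.26)) [0.1057 0.0699]
scene ye [  24   26   81   57 1749] (np.float64(292.68), np.float64(251.29)) [0.0741 0.0697]
```

View pics/s11.png

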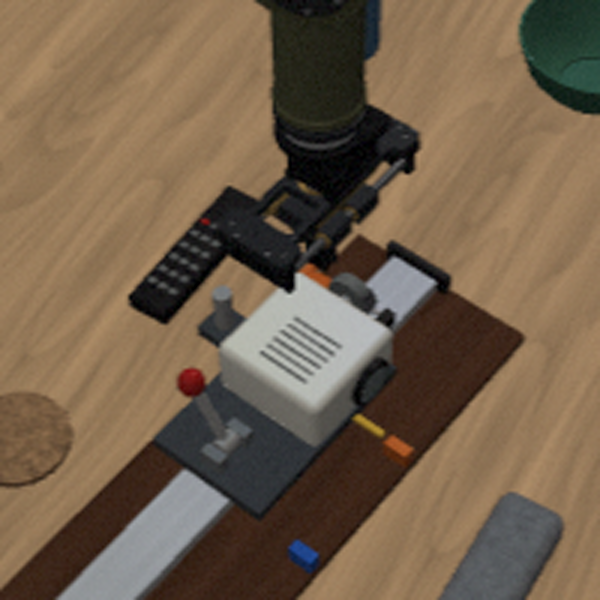

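Stable: the lever is leaning back to locked (knob at 190,382), the pointer lines up with the orange marker (370,426 to 398,448), and the bar is held down under the fingers (315,275).

```bash
python3 -c "
from cell import env
print(env.sign_off())"
```

```text
the job is handed in; nothing more can be done
None
```

I opened the clamp lever, slid the carriage by its post to the orange marker, and locked the lever again. I then pressed the dial bar down to its stop and handed the job in with the robot still holding it there (about 18 s of the 64 s used).

- **Pointer:** the last measurements put it 0.2 mm (scene camera) and 0.8 mm (top camera) short of the orange marker's middle. The two cameras disagree by about 0.6 mm, and calibration is only good to about 2 mm. The first small correction (under 2 mm) did not move the carriage and had to be repeated; it has not shifted since.
- **Clamp:** the lever was pushed against its stop with about 23 N sideways, and the knob appears within half a pixel of its locked position.
- **Dial:** the bar went solid with the fingertips at 76.5 mm height, about where the stop should be. The push held steady at about 23 N for 0.75 s before hand-in. I had no direct reading of the dial angle; this rests on the height, the force and the picture.
- **Other objects:** I steered clear of them and felt no unexpected contact. I did not measure them again at the end.

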